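# Put the condiment station in order

### The arm

A 6-joint arm with a two-finger parallel gripper is mounted at the origin on the work surface. World frame = base frame: x ahead of the robot, y to its left, z up, the work surface at z = 0. Lengths are in m, angles in degrees, forces in N, time in s.
With the tool pointing down it reaches from about 0.325 to 0.775 m from the base axis. Payload 5.5 kg.
Tool frame: the origin (TCP) lies at the centre of the arm's flange, where the gripper is bolted on; the fingertips stand 182 mm ahead of it and the grasp point (between the pads) lies 163 mm ahead of it; z points along the fingers, y is the line along which they close (so a half turn about z gives the same grasp; the last joint's range is limited). The gripper opens to 88 mm and grips with 3 to 60 N. Pads are 20 mm wide; open, the fingers measure 115 mm over their backs; the gripper's body (75 mm by 178 mm) begins 61 mm behind the grasp point.
Start: joints at [63.043, 5.22, 70.514, -0, 104.267, -3.249], TCP at [0.241, 0.549, 0.405] pointing down, gripper open.
Joint ranges: [-164.24, 164.24], [-49.07, 125.15], [9.68, 141.18], [-86.29, 266.29], [3.28, 154.24], [-151.56, 151.56]. Speed limits (degrees/s): [147.25, 147.25, 172.46, 180, 180, 180].

### API

Orientations are given as [roll, pitch, yaw] about the fixed x, y, z axes, in that order (R = Rz(yaw) Ry(pitch) Rx(roll)).
In Python, from station import r gives the robot as it stands. The module is installed in compiled form; this text tells all that it offers. Calls block until the motion is done:
- r.reach(position, orientation): joint-space move of the TCP to a pose.
- r.servo_line(position, rotation=None, speed=0.15): straight line of the TCP; rotation=None keeps the orientation; speed is the mean speed in m/s.
- r.move_joints(angles): joint-space move.
- r.let_go() and r.grab(squeeze=None): open the fingers fully, or close them until they stop; squeeze is the grip in N (None keeps the last).
- r.wait(seconds).
- r.inverse_kinematics(position, orientation): joint angles nearest the present ones, or None.
- r.sense(): the state.
- r.snapshot(name): name is "scene" or "top" or "wrist"; returns a dict with "frame" (420x560x3 uint8, red, green, blue), "fx", "fy", "cx", "cy" (pixels), "R" (3x3) and "t" (3): a world point X has camera coordinates R X + t. Camera axes: x right, y down, z forward; pixel columns grow to the right and rows downward; lengths in m; the calibration is good to about 2 mm. The wrist camera is an equidistant fisheye: a pixel r from the principal point sees the ray r / f radians off the axis. A picture is of the moment at which its call begins. There is no depth.
A pose or a line that the arm cannot do raises r.IKError and nothing moves.
- r.hand_in(): hands the job in; it is judged then, once.
The state is a dict: "clock": time; "joints": joint angles; "joint_vel": joint speeds; "joint_torque": joint torques, N m; "tcp_pos": TCP position; "orientation": TCP orientation; "contact_force": force on the tool from outside, world axes, zero at the start; "torque": the same for the moment, N m; "opening": finger opening in m; "gripper_force": force on a finger pad.
Only numpy, scipy, OpenCV 4.12 (cv2) and the standard library are available. Lean on these libraries where they do the work, as an engineer would, in place of code of your own. Each camera call takes 0.05 s, during which the arm holds its last target. There are 200 camera calls.

### The job

Tidy the condiment station: stand the two shakers upright in the divided caddy, one in each bay, stand the large sauce pot in the holder's large well and the small pot in its small well, and lay the spreader flat and straight along the long shallow tray. Set each thing down rather than dropping it, and leave the sauce bottle and the cardboard carton where they are.

Things in the scene. Friction and masses are not known exactly. Their poses are not given: they have to be found in the camera images.
- shaker_a: Steel spice shaker, a plain upright cylinder 46 mm across and 90 mm tall including its low domed, pierced top (straight side up to 70 mm), about 0.16 kg. Origin at the centre of its underside, z up its axis. There are two alike; either may go in either bay.
- shaker_b: Steel spice shaker, a plain upright cylinder 46 mm across and 90 mm tall including its low domed, pierced top (straight side up to 70 mm), about 0.16 kg. Origin at the centre of its underside, z up its axis. There are two alike; either may go in either bay.
- pot_large: The large sauce pot: open white ceramic cup with straight round sides, 64 mm outside diameter, 48 mm tall, wall 4 mm, upright. About 0.15 kg. Origin at the centre of its underside, z up its axis.
- pot_small: The small sauce pot: open white ceramic cup with straight round sides, 44 mm outside diameter, 48 mm tall, wall 4 mm, upright. About 0.09 kg. Origin at the centre of its underside, z up its axis.
- spreader: Sandwich spreader lying flat, 160 mm long in all. x runs along it towards the handle's end; origin at mid-length on the underside. The black handle (x from -5 to +80 mm) is 20 mm wide and 16 mm tall and rests on the surface; the thin steel blade (x from -80 to -3 mm) is 30 mm wide, 3 mm thick, 6 mm above the surface. It balances about 25 mm from the origin, in the handle. About 0.08 kg. At the start the handle points roughly away from the robot.
- caddy: Fixed dark steel caddy with two open bays, 125 mm (its x) by 210 mm (its y), walls 42 mm high and 4 mm thick, floor 4 mm thick, a full-height divider 4 mm thick across the middle (y = 0). Bay centres at y = +52 and -52 mm, each bay 117 by about 99 mm inside. Origin at the centre of its underside, x roughly away from the robot.
- holder: Fixed light wooden pot holder, a flat board 125 mm (its x) by 210 mm (its y) by 14 mm high with two round, dark-lined wells 10 mm deep (their floors 4 mm above the counter): the large well, 89 mm across, centred at x = 0, y = +50 mm; the small well, 67 mm across, at x = 0, y = -48 mm. Origin at the centre of its underside, x roughly away from the robot.
- tray: Fixed long shallow grey plastic tray without divider, 125 mm (its x) by 210 mm (its long side, y), walls 18 mm high and 4 mm thick, floor 4 mm thick. Origin at the centre of its underside, x roughly away from the robot.
- sauce_bottle: Bystander: yellow sauce bottle standing to the left of the work, 54 mm across, 170 mm tall. Origin at the centre of its underside. Not to be moved.
- carton: Bystander: closed cardboard carton to the right of the work, 130 mm by 100 mm by 60 mm high, 0.5 kg. Origin at the centre of its underside. Not to be moved.
Mind the look-alikes: they are no part of the job. Several things look just like the spreader: the one meant starts farthest to the robot's left.

How it is judged:
By the outcome, as a careful person would: the job done as asked, in the order asked, and still so for the second after the job is handed in, with the robot touching nothing.
It also fails if it takes over 118 s, if anything falls off the work surface, if the arm or the gripper's body presses on something with over 40 N, if the wrist force passes 120 N, or if a joint passes its speed limit or range.

## Working session

There is one attempt and no reset: what is moved stays moved. The work goes in short steps, each a Python script; the robot and the scene stay as the last script left them, time stands still between calls to the robot, and variables do not carry over. Pictures are saved under pics/ and viewed, at most 14 in all, crops included, and the job is handed in when it is done.

```bash
mkdir -p pics; python3 - <<'E'
from station import r
import cv2,numpy as np,pickle
for n in("scene","top"):
    s=r.snapshot(n); pickle.dump(s,open(f"{n}0.pkl","wb"))
    cv2.imwrite(f"pics/{n}0.png",cv2.resize(s["frame"][:,:,::-1],(800,600),interpolation=cv2.INTER_CUBIC))
    R=np.array(s["R"]);print(n,s["fx"],s["cx"],s["cy"],-R.T@s["t"],R.round(3).tolist())
print(r.sense())
E
```

```text
scene 381.81407883512105 278.2135048542141 211.47649098255098 [1.35715088 0.20289523 0.57753179] [[-0.251, 0.968, -0.02], [0.521, 0.117, -0.846], [-0.816, -0.223, -0.533]]
top 397.9764269659458 279.2490248876384 212.95813870074306 [ 0.38076992 -0.02200686  1.23422955] [[-0.008, -1.0, -0.016], [-0.986, 0.011, -0.167], [0.167, 0.015, -0.986]]
{'clock': 0.1, 'joints': array([ 6.30419444e+01,  5.25764255e+00,  7.05741776e+01, -8.02098204e-04,
        1.04266528e+02, -3.24989659e+00]), 'joint_vel': array([-0.00826568, -0.16651575, -0.04686444, -0.00409545, -0.0426317 ,
        0.05958295]), 'joint_torque': array([ 2.30180332e-03, -4.47854090e+01, -4.07572281e+01,  7.00337626e-02,
        2.83192220e-02, -1.21791904e-04]), 'tcp_pos': array([0.24128461, 0.54940015, 0.40363963]), 'orientation': array([-1.79901766e+02, -4.79901914e-03,  1.56291640e+02]), 'contact_force': array([0.45067873, 0.46493841, 0.17663492]), 'torque': array([-0.02065246, -0.05994517,  0.0275827 ]), 'gripper_force': 0.0, 'opening': 0.08770903334505643}
```

View pics/top0.png

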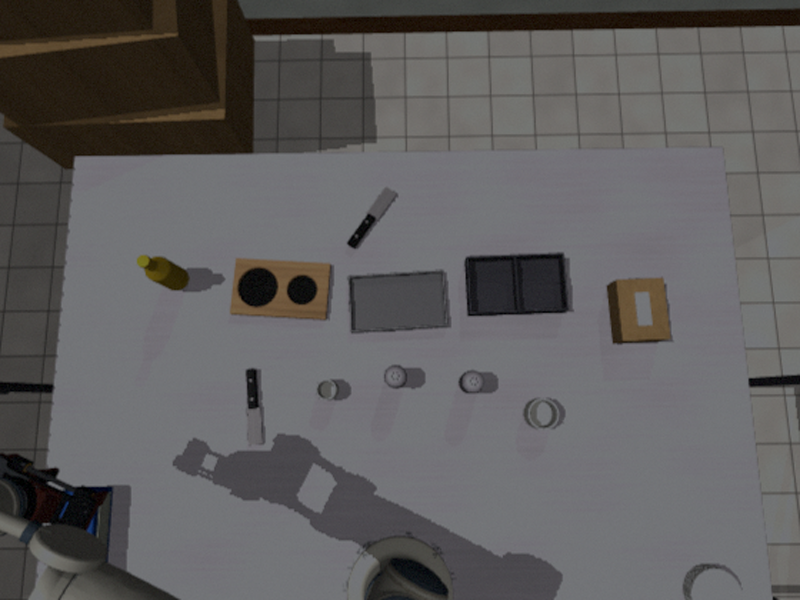

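View pics/scene0.png

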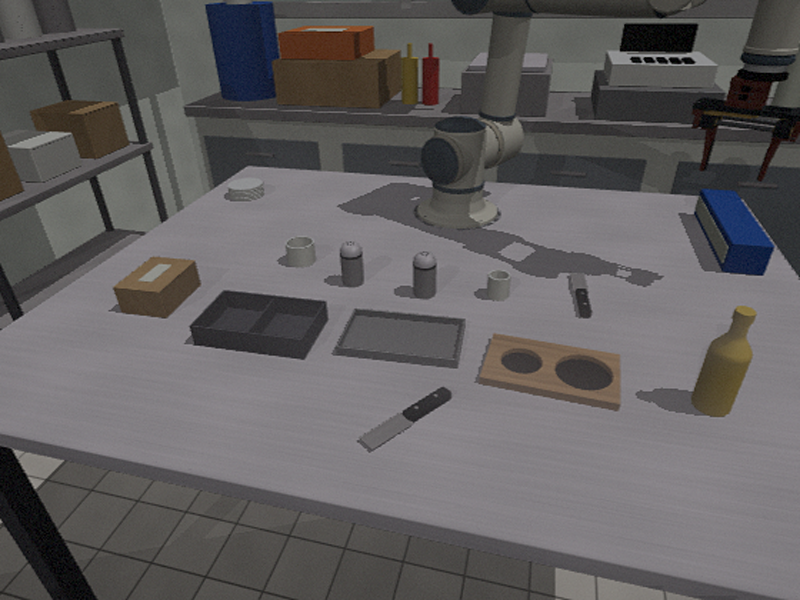

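The top view shows two spreader look-alikes: one at (254,407), on the left with its handle pointing away from the robot, and one at (373,217), farther right with its handle pointing towards the robot. The first is farthest left and its handle direction fits, so it is the one meant. In the same view:

| Item | Pixel |
|---|---|
| Holder | (281,289) |
| Tray | (398,301) |
| Caddy | (516,285) |
| Small pot | (328,390) |
| Shakers | (395,377), (471,382) |
| Large pot | (542,414) |

I'll confirm and refine these in an enlarged crop.

```bash
python3 - <<'E'
import cv2,pickle
f=pickle.load(open("top0.pkl","rb"))["frame"][:,:,::-1]
c=f[170:320,155:415]
cv2.imwrite("pics/topcrop.png",cv2.convertScaleAbs(cv2.resize(c,(780,450),interpolation=cv2.INTER_CUBIC),alpha=1.5))
E
```

```text
(no output)
```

View pics/topcrop.png

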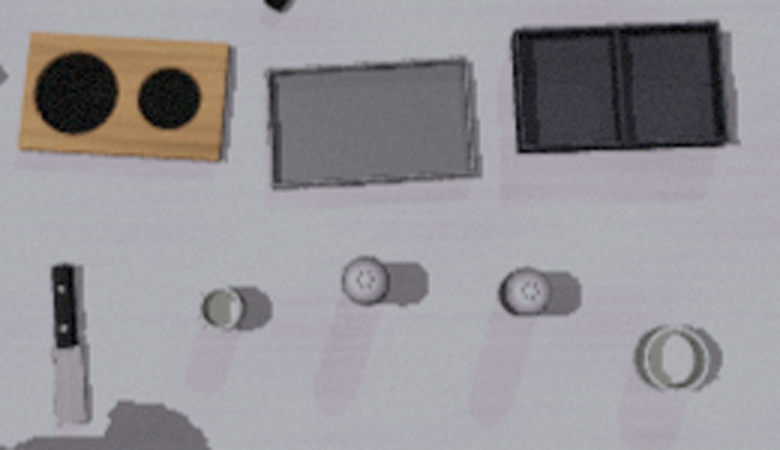

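The crop confirms the spreader at (53–90, 264–423), handle away from the robot. I'll turn these pixels into world positions.

```bash
cat > h.py <<'E'
import numpy as np,pickle,cv2
from station import r
def ray(s,u,v,z):
    d=np.array(s["R"]).T@[(u-s["cx"])/s["fx"],(v-s["cy"])/s["fy"],1]
    c=-np.array(s["R"]).T@s["t"]; return c+d*(z-c[2])/d[2]
def crop(s,p,z,x0=155,y0=170,k=3): return ray(s,(p[0]+.5)/k-.5+x0,(p[1]+.5)/k-.5+y0,z)
E
python3 - <<'E'
from h import *
s=pickle.load(open("top0.pkl","rb"))
g=lambda z,*P:np.array([crop(s,p,z)[:2] for p in P])
for n,z,P in [("holder",.014,[(32,33),(229,43),(220,160),(20,149)]),("tray",.018,[(268,70),(468,58),(480,176),(274,187)]),("caddy",.042,[(513,29),(717,22),(726,145),(519,152)])]:
    c=g(z,*P); e=(c[0]+c[3]-c[1]-c[2])/2
    print(n,c.mean(0).round(4),"yaw",np.degrees(np.arctan2(-e[0],e[1])).round(2),np.linalg.norm(e).round(3),np.linalg.norm((c[0]+c[1]-c[2]-c[3])/2).round(3))
print("wells",g(.014,(77,93),(169,98)).round(4).tolist())
print("shakers",g(.09,(366,279),(530,290)).round(4).tolist())
print("pots S,L",g(.048,(223,306),(675,357)).round(4).tolist())
a=g(.016,(63,265),(66,346)); b=g(.009,(67,347),(74,423)); print("spr",a.round(4).tolist(),b.round(4).tolist())
print("bottle",ray(s,175/1.4286,284/1.4286,0).round(3))
E
```

```text
holder [0.6269 0.256 ] yaw -3.72 0.209 0.124
tray [ 0.5952 -0.0025] yaw 2.67 0.21 0.124
caddy [ 0.6251 -0.2533] yaw 1.34 0.208 0.128
wells [[0.6304, 0.3065], [0.6239, 0.2099]]
shakers [[0.431, 0.0037], [0.4193, -0.1518]]
pots S,L [[0.4077, 0.1457], [0.3549, -0.2954]]
spr [[0.4512, 0.3143], [0.3698, 0.3084]] [[0.3688, 0.3092], [0.2937, 0.2996]]
bottle [0.641 0.496 0.   ]
```

```bash
cat >> h.py <<'E'
G=.163
def pick_yaw(p,yaw):
    j0=r.sense()["joints"]; best=None
    for y in (yaw,yaw-180,yaw+180):
        j=r.inverse_kinematics(p,[180,0,y])
        if j is not None:
            c=np.abs(np.array(j)-j0).max()
            if best is None or c<best[0]: best=(c,y)
    return best[1]
def pick(x,y,h,yaw,squeeze,up):
    """grasp at height h, fingers closing at yaw+90; lift by up"""
    p=[x,y,h+up+G]; yw=pick_yaw(p,yaw)
    r.reach(p,[180,0,yw]); r.servo_line([x,y,h+G],speed=.15)
    r.grab(squeeze); s=r.sense(); print("grip",s["opening"].round(4),s["gripper_force"],s["clock"])
    r.servo_line([x,y,h+up+G],speed=.15); s=r.sense();print("lifted",s["opening"].round(4),s["contact_force"].round(2)); return yw
def place(x,y,h,yaw,up,fl=.004,release=True):
    z=h+fl+G; o=r.sense()["orientation"][2]
    yw=min((yaw-180,yaw,yaw+180,yaw+360),key=lambda a:abs(a-o))
    r.servo_line([x,y,z+up],[180,0,yw],speed=.2); r.servo_line([x,y,z+.004],speed=.12)
    f0=r.sense()["contact_force"][2]
    for d in np.arange(.003,-.0031,-.001):
        r.servo_line([x,y,z+d],speed=.01); f=r.sense()["contact_force"][2]-f0
        if f>2.5: break
    print("touch",d.round(4),f.round(2),r.sense()["tcp_pos"].round(4))
    if release: leave(x,y,z,up)
def leave(x,y,z,up):
    r.let_go(); s=r.sense(); print("open",s["opening"].round(4),s["contact_force"].round(2))
    r.servo_line([x,y,z+up],speed=.15); print("clock",r.sense()["clock"])
def snap(n,f,box=None,k=1):
    s=r.snapshot(n); im=s["frame"][:,:,::-1]; pickle.dump(s,open(f+".pkl","wb"))
    if box: x0,y0,x1,y1=box; im=im[y0:y1,x0:x1]
    cv2.imwrite(f"pics/{f}.png",cv2.convertScaleAbs(cv2.resize(im,None,fx=k,fy=k,interpolation=cv2.INTER_CUBIC),alpha=1.5)); return s
E
python3 - <<'E'
from h import *
pick(.431,.0037,.060,90,25,.12)
place(.624,-.201,.060,91.3,.12)
snap("wrist","w1",k=1.4); snap("top","t1",(155,160,415,320),3)
E
```

```text
Traceback (most recent call last):
  File "h.py", line 20, in pick
    r.grab(squeeze); s=r.sense(); print("grip",s["opening"].round(4),s["gripper_force"],s["clock"])
                                               ^^^^^^^^^^^^^^^^^^
AttributeError: 'float' object has no attribute 'round'
```

```bash
sed -i 's/s\["opening"\].round(4)/round(float(s["opening"]),4)/g; s/d.round(4)/round(float(d),4)/; s/f.round(2)/round(float(f),2)/' h.py
python3 - <<'E'
from h import *
s=r.sense(); print(s["opening"],s["gripper_force"],s["clock"],s["tcp_pos"])
r.servo_line([.431,.0037,.18+G],speed=.15); s=r.sense(); print(s["opening"],s["contact_force"])
place(.624,-.201,.060,91.3,.12)
snap("wrist","w1",k=1.4); snap("top","t1",(155,160,415,320),3)
E
```

```text
0.045466880873897754 24.999396800994873 3.8583 [0.43097245 0.00369043 0.22305303]
0.04554662323830653 [-0.75167401  0.4616559  -1.11091922]
touch -0.001 6.98 [ 0.624  -0.201   0.2271]
open 0.0881 [0.49 0.53 0.36]
clock 10.5
```

View pics/w1.png

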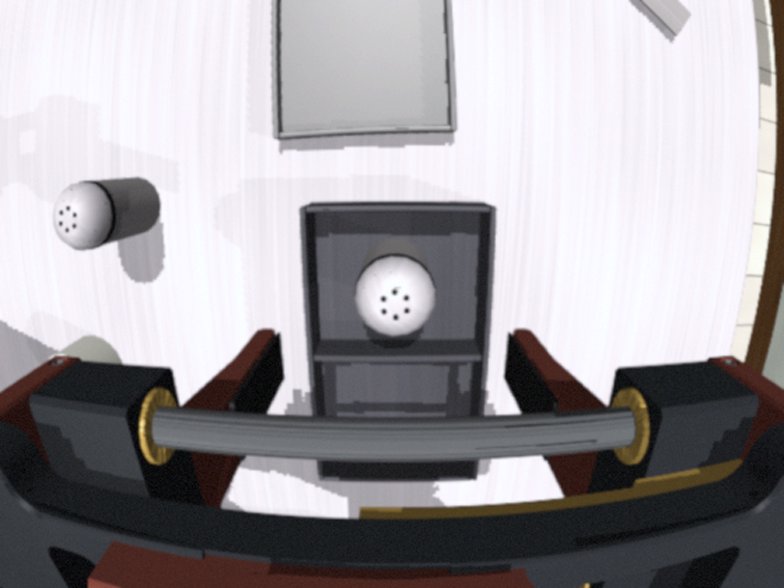

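The wrist view shows the first shaker upright in the near bay of the picture, at about (395,295). I'll carry on with the second shaker, then the large pot.

```bash
python3 - <<'E'
from h import *
pick(.4193,-.1518,.060,90,25,.12)
place(.626,-.305,.060,91.3,.12)
pick(.3549,-.2954,.033,90,20,.10)
place(.6304,.306,.033,86.3,.10)
snap("wrist","w2",k=1.4)
E
```

```text
grip 0.0457 24.999978840351105 13.125
lifted 0.0454 [-0.52 -0.66 -1.28]
touch -0.001 6.23 [ 0.626  -0.305   0.2271]
open 0.0879 [-0.62 -0.06 -0.25]
clock 19.6417
grip 0.0648 20.000623455271125 22.0167
lifted 0.0652 [ 0.36 -0.26 -1.74]
touch 0.0 4.37 [0.6304 0.306  0.2008]
open 0.0879 [-0.98 -1.17 -0.23]
clock 29.625
```

View pics/w2.png

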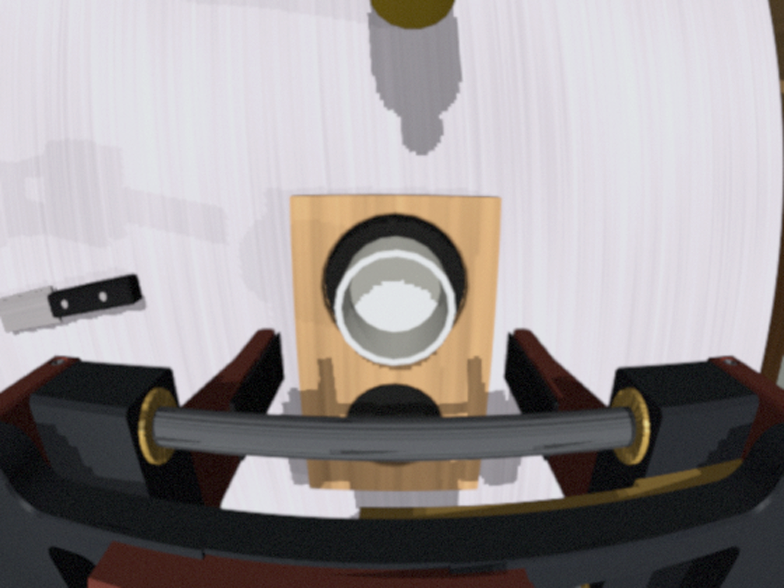

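The large pot stands in the large well: its rim is at (395,308), within the well's outline. Next is the small pot, then a close look at the spreader from above.

```bash
python3 - <<'E'
from h import *
pick(.4077,.1457,.033,90,20,.10)
place(.6239,.209,.033,86.3,.10)
snap("wrist","w3a",k=1.4)
p=[.397,.309,.023+.1+G]; yw=pick_yaw(p,5.3); r.reach(p,[180,0,yw]); print(yw,r.sense()["clock"])
snap("wrist","w3",k=1.4)
a=cv2.imread("pics/w3a.png"); b=cv2.imread("pics/w3.png"); print(a.shape)
cv2.imwrite("pics/w3b.png",cv2.resize(np.hstack([a[:480],b[:480]]),(800,245)) )
E
```

```text
grip 0.0444 20.000148620456457 32.3083
lifted 0.0446 [ 0.1  -0.85 -1.04]
touch -0.001 5.18 [0.6239 0.209  0.2001]
open 0.0882 [-0.31 -0.09  0.77]
clock 38.25
-174.7 39.5667
(588, 784, 3)
```

View pics/w3b.png

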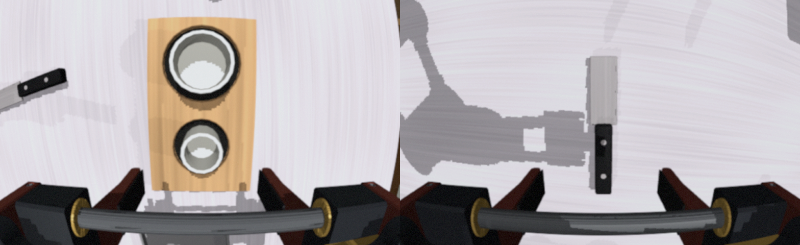

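View pics/w3.png

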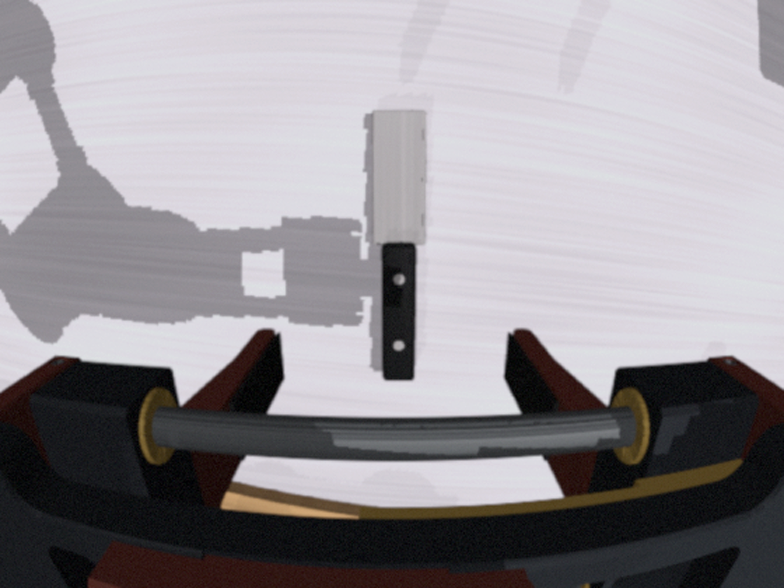

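Both pots stand in their wells, and the spreader lies centred between the fingers at (398,245). I'll grasp it and hover over the tray to check centring, because the open fingers have only about 1 mm of clearance per side inside the tray.

```bash
python3 - <<'E'
from h import *
print(pick(.397,.309,.024,5.3,20,.10))
x,y=.594,.0225
for yw in(-87.33,92.67): print(yw,r.inverse_kinematics([x,y,.15+G],[180,0,yw]))
r.servo_line([x,y,.024+.004+.10+G],[180,0,-87.33],speed=.2)
r.servo_line([x,y,.024+.004+.05+G],speed=.12)
print(r.sense()["clock"],r.sense()["orientation"],r.sense()["joints"])
s=snap("wrist","w4",k=1.4)
print(s["fx"],s["cx"],s["cy"],-np.array(s["R"]).T@s["t"])
E
```

```text
grip 0.0199 19.99995321035385 41.7333
lifted 0.0197 [ 0.94  0.21 -1.37]
-174.7
-87.33 None
92.67 [-1.10973818  4.41379404 80.63654059  0.         94.94966537 -3.77973818]Traceback (most recent call last):
  File "<stdin>", line 5, in <module>
station.IKError: the arm cannot follow that straight line within its joint ranges
```

```bash
python3 - <<'E'
from h import *
x,y=.5964,-.0275
r.servo_line([x,y,.024+.004+.10+G],[180,0,92.67],speed=.2)
r.servo_line([x,y,.024+.004+.05+G],speed=.12)
print(r.sense()["clock"],r.sense()["orientation"],r.sense()["joints"])
s=snap("wrist","w4",k=1.4)
print(s["fx"],s["cx"],s["cy"],-np.array(s["R"]).T@s["t"])
E
```

```text
45.225 [-1.79990129e+02 -1.81923922e-04  9.26882068e+01] [-5.88958988e+00  6.45021826e+00  8.58206578e+01 -1.29339548e-03
  8.77389116e+01 -8.57774551e+00]
325.19226210127806 281.04440028657206 206.6123669045334 [0.59316735 0.04013229 0.22082881]
```

View pics/w4.png

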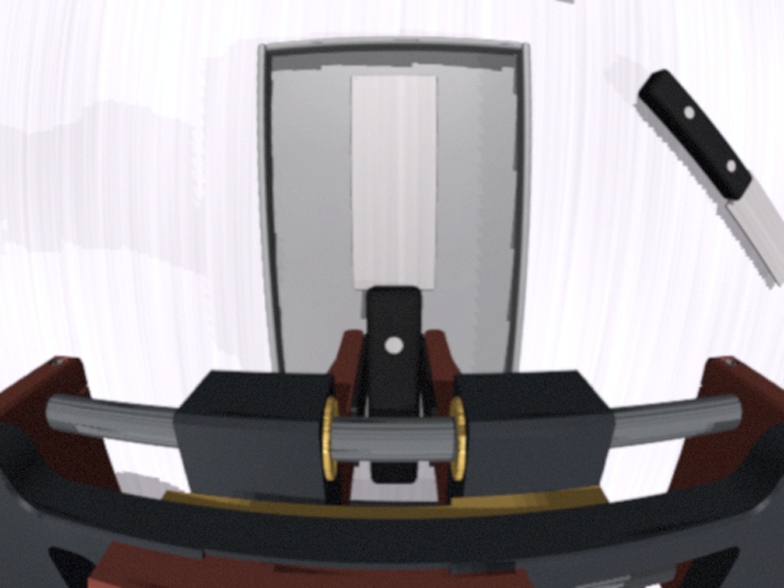

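The wrist view shows the tray walls at columns 261 and 527, centred on 394, and the blade at 352–436, also centred on 394. The spreader is therefore centred and parallel to within about 1 mm, so I'll lower it and release.

```bash
python3 - <<'E'
from h import *
place(.5965,-.0275,.024,92.67,.10)
p=[.45,.0,.42]; r.reach(p,[180,0,92.67]); 
s=r.sense(); r.reach([.25,.45,.42],[180,0,150]); 
snap("top","t9",(140,130,480,330),2.3); snap("scene","s9",(60,120,480,330),1.9); print(r.sense()["clock"])
E
```

```text
touch -0.001 5.52 [ 0.5965 -0.0275  0.191 ]
open 0.0879 [-0.17 -0.14 -0.05]
clock 49.8333
52.5333
```

View pics/t9.png

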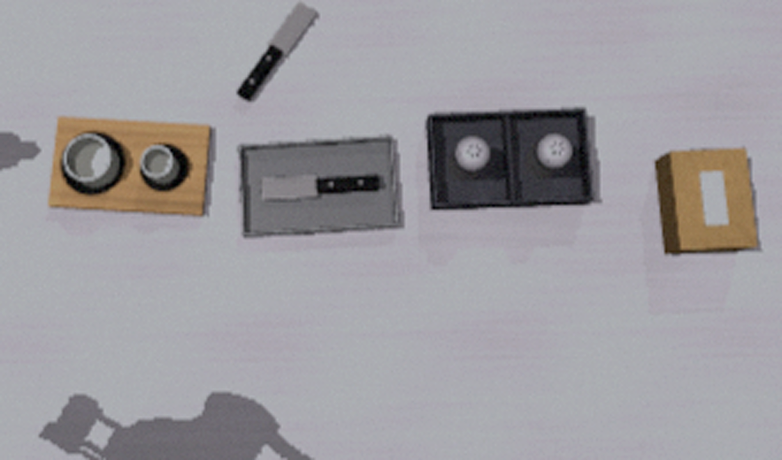

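View pics/s9.png

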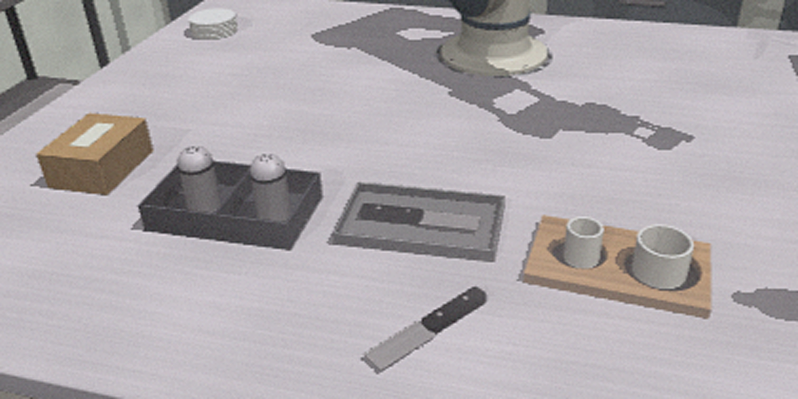

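Both views show everything in place. The shakers stand at (472,153) and (555,151), the pots at (93,160) and (163,165), and the spreader lies flat along the tray at (320,186).

```bash
python3 -c "
from station import r
r.wait(.3);print(r.hand_in())"
```

```text
the job is handed in; nothing more can be done
None
```

The job is handed in: both shakers stand in the caddy, one per bay, both pots stand in their wells, and the spreader lies flat along the tray, all set down at about 53 s of the 118 s allowed, with the arm kept clear of the bottle and carton; the judge's verdict was not shown.

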